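# Check the travel of two carton-trolley brake levers

### The job

Check the two hand levers on the trolley handles, gripping nothing: with the outside of your shut fingers, first press the long lever in towards its bar until it meets its stop short of the bar, keep it there for a full second, and let it spring all the way back out. Then press the short lever in to its stop the same way and finish while still holding it there, so that the gap to its bar can be gauged. Press firmly but do not force the levers past the stop, work one lever at a time, and leave the other things on the bench alone.

Things in the scene. Friction and masses are not known exactly. Their poses are not given: they have to be found in the camera images.
- long_lever (a joint): Turn of the long lever about its upright hinge (rad): 0 sprung fully out, 0.26 hard against its stop. A spring returns it to 0. Pressed at long_pad it takes about 1 N to start and 3 N just before the stop, where resistance rises sharply. The pad travels about 30 mm; at the stop the blade is still about 20 to 30 mm from the rubber grip.
- long_pad (a point): Pressing spot on the long lever's outer face (away from the bar), 120 mm above the bench, 115 mm from the hinge axis. Turns with the lever: x points square into the face, the way to press (level, towards the bar); y runs along the blade (-y from hinge to ball end); z up. Pressing turns the lever counter-clockwise seen from above.
- short_lever (a joint): Turn of the short lever about its upright hinge (rad): 0 sprung fully out, 0.32 hard against its stop. A spring returns it to 0. Pressed at short_pad it takes about 1 N to start and 3.5 N just before the stop, where resistance rises sharply. The pad travels about 21 mm; at the stop the blade is still about 20 to 25 mm from the rubber grip.
- short_pad (a point): Pressing spot on the short lever's outer face (away from the bar), 120 mm above the bench, 65 mm from the hinge axis. Turns with the lever: x points square into the face, the way to press (level, towards the bar); y runs along the blade (+y from hinge to ball end); z up. Pressing turns the lever clockwise seen from above.
- long_stand: Fixed stand of the long lever: base plate 100 x 90 mm, 26 mm post, level bar along its y axis, 240 mm long, centre line 120 mm up, with rubber grip of 34 mm diameter; nothing above 142 mm. Origin on the bench under the bar's middle; x points from lever to bar. Lever hinge: 85 mm along +y, 42 mm along -x; the lever runs to -y, slanting 0.38 rad towards -x when out.
- long_blade: The long lever's plain aluminium blade, 10 mm thick and 20 mm high, with a 22 mm ball end; 165 mm from hinge axis to its end. The part to press, on its outer face. Origin on the hinge axis at mid height, axes as point long_pad. In front of it nothing stands higher than 70 mm.
- long_inner: Thin rubber strip on the bar-facing side of the long lever, 14 mm high, 3 mm thick; fingers have no business there. Origin on the lever's hinge axis at mid height.
- short_stand: Fixed stand of the short lever: base plate 100 x 90 mm, 26 mm post, level bar along its y axis, 170 mm long, centre line 120 mm up, with rubber grip of 34 mm diameter; nothing above 142 mm. Origin on the bench under the bar's middle; x points from lever to bar. Lever hinge: 50 mm along -y, 42 mm along -x; the lever runs to +y, slanting 0.38 rad towards -x when out.
- short_blade: The short lever's plain aluminium blade, 10 mm thick and 20 mm high, with a 22 mm ball end; 100 mm from hinge axis to its end. The part to press, on its outer face. Origin on the hinge axis at mid height, axes as point short_pad. In front of it nothing stands higher than 70 mm.
- short_inner: Thin rubber strip on the bar-facing side of the short lever, 14 mm high, 3 mm thick; fingers have no business there. Origin on the lever's hinge axis at mid height.
- rivet_jar: Bystander: lidded amber jar, 52 mm diameter, 65 mm tall; origin under its base; under the bars' height.
- shoe_brush: Bystander: hand brush lying on the bench; under the bars' height.
- screwdriver: Bystander: screwdriver lying on the bench; under the bars' height.
- spanner: Bystander: open-ended spanner lying on the bench; under the bars' height.
- glue_can: Bystander: closed can, 74 mm diameter, 100 mm tall; origin under its base; under the bars' height.
- shoe_last: Bystander: green plastic shoe last, about 210 x 62 x 65 mm, standing on its sole; origin under it; under the bars' height.
- thread_spool: Bystander: wooden spool, 44 mm diameter, 55 mm tall; origin under its base; under the bars' height.
Mind the look-alikes: they are no part of the job. Leave any red look-alike of the short_stand alone.

How it is judged (in metres and radians):
On the way, in this order (a step that is already met when the one before it is completed fails the run):
1. the long lever is pressed in to its stop by the fingers and kept there, the short one left out (value of joint long_lever above 0.24 rad and contact force between the fingers and long_blade above 1 N and value of joint short_lever below 0.04 rad), for 0.7 s.
2. the long lever has sprung all the way out again, untouched (value of joint long_lever below 0.02 rad and contact force between the fingers and long_blade below 0.2 N), for 0.2 s.
At the end, for the whole second after the job is handed in: The short lever is held in at its stop (at least 0.295 of its 0.32 rad) by the fingers, which press on it with more than 1 N; the long lever, pressed earlier to at least 0.24 of its 0.26 rad for 0.7 s, is fully out (under 0.02 rad) and untouched (all of step 2 and value of joint short_lever above 0.295 rad and contact force between the fingers and short_blade above 1 N); the arm keeps its last pose, push and grip.
It fails at once if a lever forced: pressed with more than 45 N (contact force between the fingers and long_blade above 45 N or contact force between the fingers and short_blade above 45 N).
It fails at once if a lever gripped or hooked: fingers on its bar-facing side (contact force between the fingers and long_inner above 1 N or contact force between the fingers and short_inner above 1 N).
It fails at once if both levers pressed at once (value of joint each of long_lever, short_lever above 0.08 rad).
It fails at once if a bystander moved by more than 25 mm or lifted (distance of any of rivet_jar, shoe_brush, screwdriver, spanner, glue_can, shoe_last, thread_spool from where it was at the start of the episode above 0.025 m).
It also fails if it takes over 48 s, if anything falls off the work surface, if the arm or the gripper's body presses on something with over 40 N, if the wrist force passes 120 N, or if a joint passes its speed limit or range.

### The arm

A 6-joint arm with a two-finger parallel gripper is mounted at the origin on the work surface. World frame = base frame: x ahead of the robot, y to its left, z up, the work surface at z = 0. Lengths are in mm, angles in rad, forces in N, time in s.
With the tool pointing down it reaches from about 425 to 950 mm from the base axis. Payload 3.5 kg.
Tool frame: the origin (TCP) lies midway between the tips of the shut fingers; the grasp point (between the pads) lies 19 mm behind it; z points along the fingers, y is the line along which they close (so a half turn about z gives the same grasp; the last joint's range is limited). The gripper opens to 85 mm and grips with 20 to 120 N. Pads are 22 mm wide; open, the fingers measure 114 mm over their backs; the gripper's body (76 mm by 85 mm) begins 54 mm behind the grasp point. The pads swing forward as they close: fully open they stand 13 mm farther back than shut.
Start: joints at [-1.474, 0.286, 1.577, -0, 1.279, -0.15], TCP at [164.929, -654.526, 231.325] pointing down, gripper open.
Joint ranges: [-2.77, 2.77], [-0.9, 2.22], [0.21, 2.48], [-1.53, 4.67], [0.24, 2.81], [-2.84, 2.84]. Speed limits (rad/s): [2.79, 2.79, 3.14, 3.14, 3.14, 3.14].

### API

Orientations are given as a rotation vector (axis times angle).
In Python, from plant import ctrl gives the robot as it stands.
- The arm moves only by the shell command python3 -m crank 'ROWS' [OPENING] [FORCE]. ROWS is JSON, a list of rows, each an object of numbers: "x", "y", "z": the shift along the tool's x, y, z in m; "wx", "wy", "wz": the turn, a rotation vector about the tool's x, y, z in rad. In form: [{"x": .., "y": .., "z": .., "wx": .., "wy": .., "wz": ..}, ...]. A call has 1 to 12 rows; each row is the pose to reach, as a shift and turn from the pose commanded when the call began, along the tool's axes at that moment; what a row does not reach only later rows make up. A row lasts 1/8 s, in which the tool goes at most 62.5 mm and 10.7 degrees, less where a joint would pass 70% of its speed; a pose out of reach is approached as far as the arm can. A call with a gripper value outside its range is refused whole. OPENING is the finger opening in m, from 0 to 0.0854, set as the call begins (- or left out, the last holds). The fingers move at their own pace and stop on an object; FORCE is the grip in N (left out, the last holds). Time passes only in rows, so rows that repeat a pose let the fingers close. It gives the time, the measured TCP pose, the force, the opening and the grip force at its end, in the units of the state.
- ctrl.state(): the state, without advancing time (a new reading comes with each control period).
- ctrl.grab_frame(name): name is "side" or "top" or "wrist"; returns a dict with "color" (400x640x3 uint8, red, green, blue), "fx", "fy", "cx", "cy" (pixels), "k1" (the pictures are not rectified: a ray, as slopes to the right and down, at radius r is drawn at 1 + k1 r^2 times it, then the intrinsics apply), "pose" (4x4, takes a point from camera to world coordinates). Camera axes: x right, y up, looking along -z (the intrinsics and any distortion apply to the point x, -y, -z); pixel columns grow to the right and rows downward; lengths in mm; the calibration is good to about 2 mm. A picture is of the moment at which its call begins. There is no depth.
- ctrl.sign_off(): hands the job in; it is judged then, once.
The state is a dict: "clock": time; "q": joint angles; "qd": joint speeds; "joint_efforts": joint torques, N m; "eef_pos": TCP position; "tcp_rot": TCP orientation; "wrist_force": force on the tool from outside, world axes, zero at the start; "moment": the same for the moment, N m; "opening": finger opening in mm; "gripper_force": force on a finger pad.
Only numpy, scipy, OpenCV 4.12 (cv2) and the standard library are available. Lean on these libraries where they do the work, as an engineer would, in place of code of your own. Each camera call takes 0.05 s, during which the arm holds its last target. There are 200 camera calls.

## Working session

There is one attempt and no reset: what is moved stays moved. The work goes in short steps, Python scripts to look and compute and a shell command to move; the robot and the scene stay as the last step left them, time stands still between calls to the robot, and variables do not carry over. Pictures are saved under pics/ and viewed, at most 10 in all, crops included, and the job is handed in when it is done.

```bash
ls; mkdir -p pics; python3 - <<'E'
from plant import ctrl
import cv2,numpy as np
for n in("top","side"):
    f=ctrl.grab_frame(n);cv2.imwrite(f"pics/{n}0.png",f["color"][:,:,::-1]);print(n,{k:f[k] for k in("fx","fy","cx","cy","k1")},np.round(f["pose"],3).tolist())
print(ctrl.state())
E
```

```text
pics
top {'fx': 494.8996628031008, 'fy': 494.8996628031008, 'cx': 317.05922418255085, 'cy': 189.72046209594475, 'k1': -0.15435670369017976} [[0.027, 0.992, -0.121, 491.115], [-1.0, 0.025, -0.014, 52.569], [-0.011, 0.121, 0.993, 1098.212], [0.0, 0.0, 0.0, 1.0]]
side {'fx': 375.9523580563513, 'fy': 375.9523580563513, 'cx': 324.1155243877852, 'cy': 203.777895295035, 'k1': -0.06359532578244159} [[0.851, 0.413, -0.323, 330.965], [-0.524, 0.69, -0.499, -330.085], [0.016, 0.595, 0.804, 703.981], [0.0, 0.0, 0.0, 1.0]]
{'clock': 0.1, 'q': array([-1.47401063e+00,  2.87081858e-01,  1.57805432e+00, -1.86365810e-05,
        1.27861400e+00, -1.49956439e-01]), 'qd': array([ 0.00091512, -0.00401969, -0.00221703, -0.00219002, -0.00058725,
       -0.00112336]), 'joint_efforts': array([ 2.57796701e-04, -4.07298195e+01, -2.93697971e+01, -1.68547726e-04,
        3.41459265e-03, -1.67635751e-06]), 'eef_pos': array([ 164.85957612, -653.93173403,  230.06947559]), 'tcp_rot': array([-3.11557290e+00, -3.86342117e-01, -6.20309017e-05]), 'wrist_force': array([-0.6377006 ,  0.07472717, -0.46900556]), 'moment': array([ 0.00211897, -0.00707968, -0.04164644]), 'gripper_force': 0.0, 'opening': 85.72299468229319}
```

View pics/top0.png

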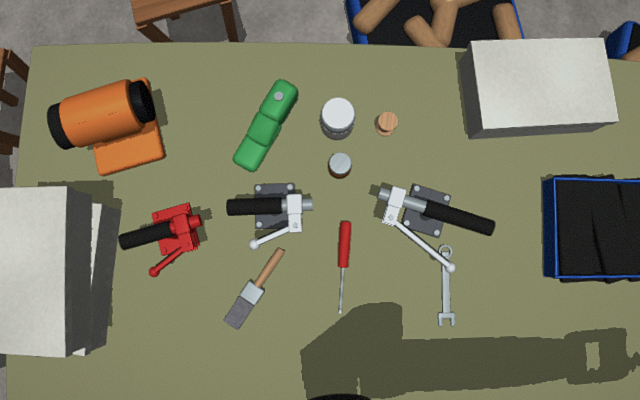

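View pics/side0.png

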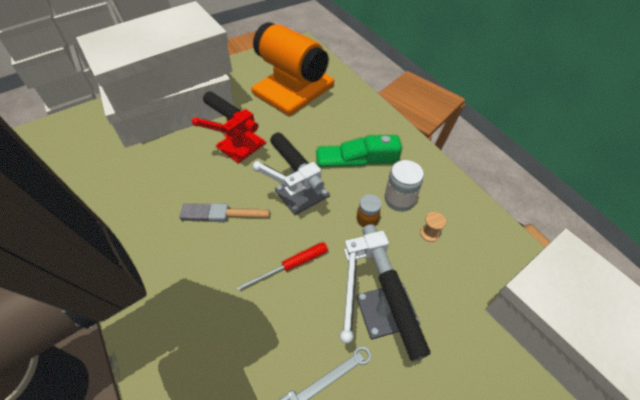

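The top view shows the long lever with its hinge at about (391,219) and its ball at (451,268). The short lever's hinge is at about (295,226) and its ball at (254,245). The red look-alike is further left. Next I'll zoom in to refine these.

```bash
cat > h.py <<'E'
import numpy as np,cv2
from scipy.spatial.transform import Rotation as R
def ray(f,p):
    K=np.array([[f["fx"],0,f["cx"]],[0,f["fy"],f["cy"]],[0,0,1]])
    u=cv2.undistortPoints(np.array([[p]],float),K,np.array([f["k1"],0,0,0,0]))[0,0]
    P=np.array(f["pose"]);return P[:3,3],P[:3,:3]@[u[0],-u[1],-1]
def cast(f,p,z):
    o,d=ray(f,p);return o+d*(z-o[2])/d[2]
def proj(f,X):
    P=np.array(f["pose"]);c=P[:3,:3].T@(np.array(X)-P[:3,3]);a=np.array([c[0],-c[1]])/-c[2]
    return a*(1+f["k1"]*(a@a))*f["fx"]+[f["cx"],f["cy"]]
E
python3 - <<'E'
from h import *
from plant import ctrl
f=ctrl.grab_frame("top");c=f["color"];g=cv2.cvtColor(c,cv2.COLOR_RGB2HSV)
for (x0,x1,y0,y1) in((222,315,175,260),(365,505,175,285)):
    m=np.zeros(g.shape[:2],np.uint8);m[y0:y1,x0:x1]=(g[y0:y1,x0:x1,2]<32)*255
    n,l,s,ce=cv2.connectedComponentsWithStats(m);i=1+s[1:,4].argmax();cn=np.argwhere(l==i)[:,::-1].astype(np.float32)
    r=cv2.minAreaRect(cn);b=cv2.boxPoints(r);print(s[i],r)
    o=sorted(b.tolist());o=np.array(o);e1=(o[0]+o[1])/2;e2=(o[2]+o[3])/2
    A,B=cast(f,e1,122),cast(f,e2,122);d=A-B;print("grip ends",A.round(1),B.round(1),"len",np.linalg.norm(d),"dir",np.arctan2(d[1],d[0]))
a=cv2.resize(c[180:275,370:500],None,fx=5,fy=5,interpolation=cv2.INTER_CUBIC)[:, :, ::-1]
cv2.imwrite("pics/long.png",a)
cv2.imwrite("pics/short.png",cv2.resize(c[175:260,220:320],None,fx=6,fy=6,interpolation=cv2.INTER_CUBIC)[:,:,::-1])
for p in((391,219),(451,268),(295,226),(254,245)):print(p,cast(f,p,120).round(1))
E
```

```text
[227 197  55  18 596] ((253.82492065429688, 205.7989501953125), (16.485694885253906, 53.86992263793945), 87.61405944824219)
grip ends [570.9 245.1 122. ] [578.3 137.6 122. ] len 107.76229794954894 dir 1.6395986052751923
[422 200  72  35 762] ((458.07427978515625, 217.68133544921875), (71.61907196044922, 16.210905075073242), 17.52556800842285)
grip ends [ 581.  -147.1  122. ] [ 540.8 -286.4  122. ] len 145.06791435169416 dir 1.2900229173513498
(391, 219) [555.6 -81.7 120. ]
(451, 268) [ 461.1 -202.7  120. ]
(295, 226) [536.9 108.1 120. ]
(254, 245) [497.1 188.  120. ]
```

View pics/long.png

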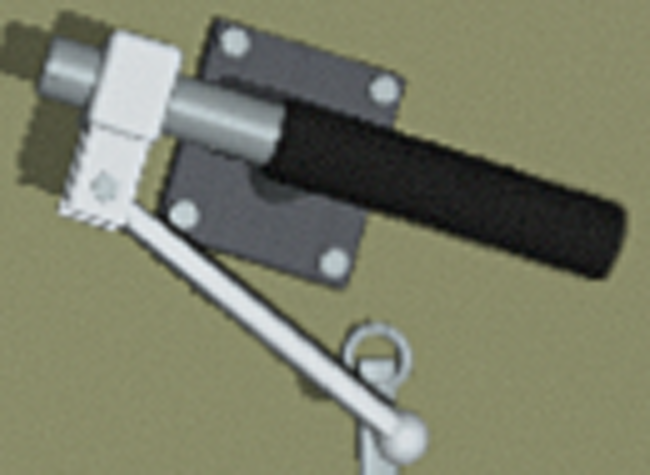

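View pics/short.png

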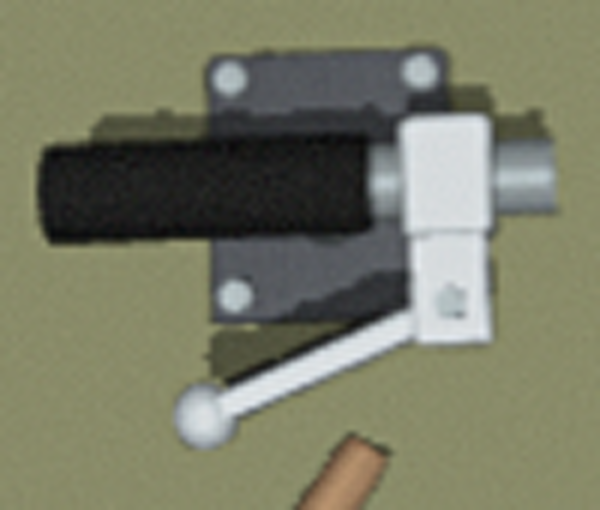

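The long lever's hinge is at zoom pixel (104,186) and its ball at (405,437). For the short lever they are (453,300) and (205,415). Worked out:

| | Hinge (mm) | Blade direction (rad) | Pad face (mm) | Press direction (rad) |
|---|---|---|---|---|
| Long | (556,-81) | -2.232 | (481.5,-168.6) | -0.66 |
| Short | (536.5,108) | 2.024 | (503.5,164) | +0.45 |

I'll press along tool x with the fingers shut. First I move above the approach point (437,-143).

```bash
python3 -m crank '[{"x":0.012,"y":-0.013},{"x":0.039,"y":-0.043},{"x":0.078,"y":-0.086},{"x":0.117,"y":-0.129},{"x":0.156,"y":-0.172},{"x":0.195,"y":-0.215},{"x":0.234,"y":-0.258},{"x":0.273,"y":-0.301},{"x":0.312,"y":-0.344},{"x":0.350,"y":-0.386},{"x":0.378,"y":-0.417},{"x":0.389,"y":-0.429}]' 0 20
python3 -m crank '[{"wz":0.06},{"wz":0.2,"z":0.01},{"wz":0.35,"z":0.03},{"wz":0.5,"z":0.05},{"wz":0.65,"z":0.08},{"wz":0.74,"z":0.11},{"wz":0.776,"z":0.13},{"wz":0.776,"z":0.13},{"wz":0.776,"z":0.13}]'
python3 - <<'E'
from h import *
from plant import ctrl
s=ctrl.state();print(s["q"].round(2),s["eef_pos"],R.from_rotvec(s["tcp_rot"]).as_matrix().round(3).tolist(),s["wrist_force"])
for n in("top","wrist"):cv2.imwrite(f"pics/{n}1.png",ctrl.grab_frame(n)["color"][:,:,::-1])
E
```

```text
[-1.47  0.29  1.58 -0.    1.28 -0.15] [ 164.88026653 -654.01242207  230.24265409] [[0.97, 0.244, -0.0], [0.244, -0.97, 0.002], [0.0, -0.002, -1.0]] [ 0.4424455   0.36686148 -0.00381381]schema error: expected keys x, y, z, wx, wy, wz
schema error: expected keys x, y, z, wx, wy, wz
```

View pics/wrist1.png

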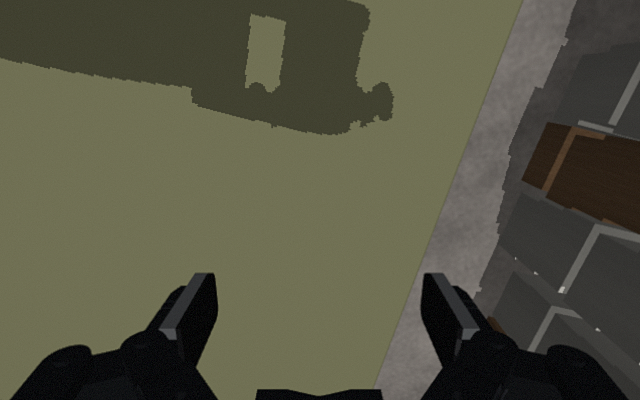

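The moves were refused because every row needs all six keys. The wrist view shows only bare bench and the open fingers at (190,310) and (450,310).

```bash
python3 -m crank '[{"x":0.012,"y":-0.013,"z":0,"wx":0,"wy":0,"wz":0},{"x":0.039,"y":-0.043,"z":0,"wx":0,"wy":0,"wz":0},{"x":0.078,"y":-0.086,"z":0,"wx":0,"wy":0,"wz":0},{"x":0.117,"y":-0.129,"z":0,"wx":0,"wy":0,"wz":0},{"x":0.156,"y":-0.172,"z":0,"wx":0,"wy":0,"wz":0},{"x":0.195,"y":-0.215,"z":0,"wx":0,"wy":0,"wz":0},{"x":0.234,"y":-0.258,"z":0,"wx":0,"wy":0,"wz":0},{"x":0.273,"y":-0.301,"z":0,"wx":0,"wy":0,"wz":0},{"x":0.312,"y":-0.344,"z":0,"wx":0,"wy":0,"wz":0},{"x":0.350,"y":-0.386,"z":0,"wx":0,"wy":0,"wz":0},{"x":0.378,"y":-0.417,"z":0,"wx":0,"wy":0,"wz":0},{"x":0.389,"y":-0.429,"z":0,"wx":0,"wy":0,"wz":0}]' 0 20
python3 -m crank '[{"x":0,"y":0,"z":0,"wx":0,"wy":0,"wz":0.06},{"x":0,"y":0,"z":0,"wx":0,"wy":0,"wz":0.2},{"x":0,"y":0,"z":0,"wx":0,"wy":0,"wz":0.35},{"x":0,"y":0,"z":0,"wx":0,"wy":0,"wz":0.5},{"x":0,"y":0,"z":0,"wx":0,"wy":0,"wz":0.65},{"x":0,"y":0,"z":0,"wx":0,"wy":0,"wz":0.74},{"x":0,"y":0,"z":0,"wx":0,"wy":0,"wz":0.776},{"x":0,"y":0,"z":0,"wx":0,"wy":0,"wz":0.776}]'
python3 - <<'E'
from h import *
from plant import ctrl
s=ctrl.state();print(s["q"].round(2),s["eef_pos"],R.from_rotvec(s["tcp_rot"]).as_matrix().round(3).tolist(),s["wrist_force"])
cv2.imwrite(f"pics/side2.png",ctrl.grab_frame("side")["color"][:,:,::-1])
E
```

```text
clock: 1.75
eef_pos: [437.5, -140.9, 231.3]
tcp_rot: [3.117, 0.392, 0.0]
wrist_force: [-0.7, -0.2, 0.4]
opening: 0.1
gripper_force: 0.0
clock: 2.75
eef_pos: [437.1, -143.7, 231.3]
tcp_rot: [3.032, -0.821, -0.0]
wrist_force: [0.0, -0.5, 0.2]
opening: 0.1
gripper_force: 0.0
[-0.54 -0.21  2.08 -0.    1.26  1.56] [ 437.08306862 -143.65356394  231.28579155] [[0.863, -0.505, -0.0], [-0.505, -0.863, -0.0], [-0.0, 0.0, -1.0]] [ 0.01611693 -0.51337323  0.23661682]
```

View pics/side2.png

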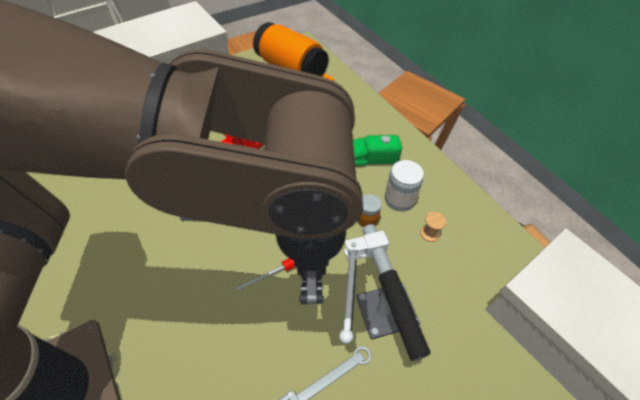

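The side view shows the shut fingers at (312,290), clear of the lever on its outer side. I'll descend to z≈101 and approach.

```bash
python3 -m crank '[{"x":0,"y":0,"z":0.015,"wx":0,"wy":0,"wz":0},{"x":0,"y":0,"z":0.045,"wx":0,"wy":0,"wz":0},{"x":0,"y":0,"z":0.08,"wx":0,"wy":0,"wz":0},{"x":0,"y":0,"z":0.11,"wx":0,"wy":0,"wz":0},{"x":0,"y":0,"z":0.13,"wx":0,"wy":0,"wz":0},{"x":0.01,"y":0,"z":0.13,"wx":0,"wy":0,"wz":0},{"x":0.02,"y":0,"z":0.13,"wx":0,"wy":0,"wz":0},{"x":0.03,"y":0,"z":0.13,"wx":0,"wy":0,"wz":0},{"x":0.03,"y":0,"z":0.13,"wx":0,"wy":0,"wz":0}]'
python3 -m crank '[{"x":0.005,"y":0,"z":0,"wx":0,"wy":0,"wz":0},{"x":0.01,"y":0,"z":0,"wx":0,"wy":0,"wz":0},{"x":0.015,"y":0,"z":0,"wx":0,"wy":0,"wz":0},{"x":0.02,"y":0,"z":0,"wx":0,"wy":0,"wz":0},{"x":0.02,"y":0,"z":0,"wx":0,"wy":0,"wz":0}]'
python3 -c "
from plant import ctrl
s=ctrl.state();print(s['eef_pos'],s['wrist_force'])"
```

```text
clock: 3.92
eef_pos: [464.6, -159.5, 102.4]
tcp_rot: [3.032, -0.822, 0.003]
wrist_force: [1.1, 0.3, 0.1]
opening: -0.0
gripper_force: 0.0
clock: 4.55
eef_pos: [480.4, -168.8, 101.1]
tcp_rot: [-3.032, 0.822, 0.001]
wrist_force: [-2.7, 0.2, 0.1]
opening: 0.2
gripper_force: 0.8
[ 480.4091269  -168.82994619  101.11206737] [-2.67793622  0.22209787  0.09767921]
```

The fingers are in contact at about 2 N. I'll keep pressing and watch the force.

```bash
python3 -m crank '[{"x":0.004,"y":0,"z":0,"wx":0,"wy":0,"wz":0},{"x":0.008,"y":0,"z":0,"wx":0,"wy":0,"wz":0},{"x":0.012,"y":0,"z":0,"wx":0,"wy":0,"wz":0},{"x":0.014,"y":0,"z":0,"wx":0,"wy":0,"wz":0},{"x":0.014,"y":0,"z":0,"wx":0,"wy":0,"wz":0}]'
python3 -m crank '[{"x":0.001,"y":0,"z":0,"wx":0,"wy":0,"wz":0},{"x":0.002,"y":0,"z":0,"wx":0,"wy":0,"wz":0},{"x":0.002,"y":0,"z":0,"wx":0,"wy":0,"wz":0}]'
python3 -m crank '[{"x":0.001,"y":0,"z":0,"wx":0,"wy":0,"wz":0},{"x":0.002,"y":0,"z":0,"wx":0,"wy":0,"wz":0},{"x":0.002,"y":0,"z":0,"wx":0,"wy":0,"wz":0}]'
```

```text
clock: 5.18
eef_pos: [492.4, -175.8, 101.0]
tcp_rot: [3.032, -0.822, -0.001]
wrist_force: [-4.1, -0.8, -0.0]
opening: -0.0
gripper_force: 1.4
clock: 5.55
eef_pos: [494.1, -176.7, 101.1]
tcp_rot: [-3.032, 0.821, 0.001]
wrist_force: [-2.7, 0.0, -1.5]
opening: 0.1
gripper_force: 1.5
clock: 5.92
eef_pos: [496.0, -177.7, 101.1]
tcp_rot: [-3.032, 0.822, 0.001]
wrist_force: [-3.0, -0.4, -2.6]
opening: -0.2
gripper_force: 1.5
```

```bash
for i in 1; do python3 -m crank '[{"x":0.001,"y":0,"z":0,"wx":0,"wy":0,"wz":0},{"x":0.002,"y":0,"z":0,"wx":0,"wy":0,"wz":0},{"x":0.002,"y":0,"z":0,"wx":0,"wy":0,"wz":0}]'; done
python3 - <<'E'
from h import *
from plant import ctrl
f=ctrl.grab_frame("top");c=f["color"][180:300,370:500]
h=np.array([556,-81,120.])
for a in(0,.2,.26):
    t=-2.232+a;print(a,proj(f,h+154*np.array([np.cos(t),np.sin(t),0])))
cv2.imwrite("pics/long2.png",cv2.resize(c,None,fx=5,fy=5,interpolation=cv2.INTER_CUBIC)[:,:,::-1])
E
```

```text
clock: 6.3
eef_pos: [497.5, -178.5, 101.2]
tcp_rot: [-3.032, 0.821, 0.002]
wrist_force: [-4.3, 1.8, -2.3]
opening: 0.1
gripper_force: 2.1
0 [450.93008198 267.8170636 ]
0.2 [459.08591249 254.7558504 ]
0.26 [460.99966023 250.54808597]
```

View pics/long2.png

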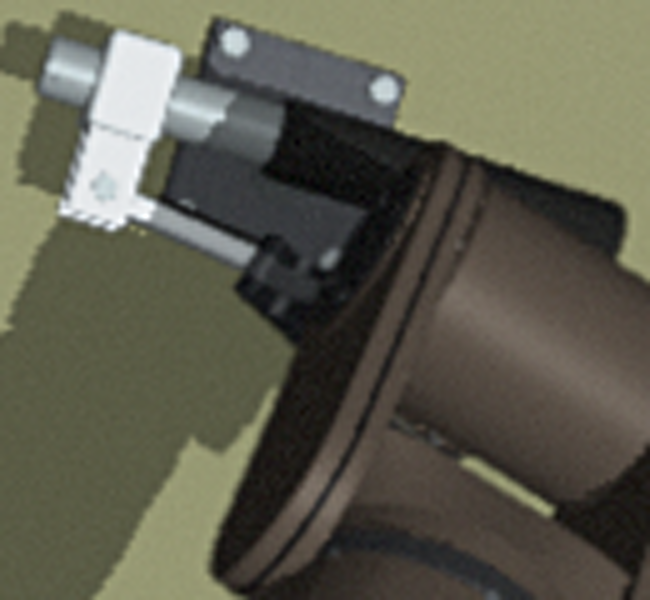

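The blade now runs from (140,205) to (250,258), which is a turn of about 0.23 rad, so it's nearly at the stop. The fingers are on its outer face.

```bash
python3 -m crank '[{"x":0.001,"y":0,"z":0,"wx":0,"wy":0,"wz":0},{"x":0.002,"y":0,"z":0,"wx":0,"wy":0,"wz":0},{"x":0.002,"y":0,"z":0,"wx":0,"wy":0,"wz":0}]'
python3 -m crank '[{"x":0.001,"y":0,"z":0,"wx":0,"wy":0,"wz":0},{"x":0.001,"y":0,"z":0,"wx":0,"wy":0,"wz":0}]'
python3 -m crank '[{"x":0.001,"y":0,"z":0,"wx":0,"wy":0,"wz":0},{"x":0.001,"y":0,"z":0,"wx":0,"wy":0,"wz":0}]'
```

```text
clock: 6.72
eef_pos: [497.6, -178.6, 101.0]
tcp_rot: [-3.031, 0.82, 0.01]
wrist_force: [-9.8, 3.7, 1.3]
opening: 0.4
gripper_force: 5.2
clock: 6.98
eef_pos: [497.7, -178.6, 101.0]
tcp_rot: [-3.03, 0.82, 0.014]
wrist_force: [-11.6, 5.2, 5.2]
opening: -0.0
gripper_force: 6.7
clock: 7.22
eef_pos: [497.7, -178.5, 101.0]
tcp_rot: [-3.03, 0.819, 0.019]
wrist_force: [-15.9, 5.1, 6.9]
opening: -0.0
gripper_force: 8.2
```

The TCP has stalled and the force has risen to about 16 N, so the lever is at its stop. I'll hold for 1.25 s, then back out.

```bash
python3 -m crank '[{"x":0,"y":0,"z":0,"wx":0,"wy":0,"wz":0},{"x":0,"y":0,"z":0,"wx":0,"wy":0,"wz":0},{"x":0,"y":0,"z":0,"wx":0,"wy":0,"wz":0},{"x":0,"y":0,"z":0,"wx":0,"wy":0,"wz":0},{"x":0,"y":0,"z":0,"wx":0,"wy":0,"wz":0},{"x":0,"y":0,"z":0,"wx":0,"wy":0,"wz":0},{"x":0,"y":0,"z":0,"wx":0,"wy":0,"wz":0},{"x":0,"y":0,"z":0,"wx":0,"wy":0,"wz":0},{"x":0,"y":0,"z":0,"wx":0,"wy":0,"wz":0},{"x":0,"y":0,"z":0,"wx":0,"wy":0,"wz":0}]'
python3 -m crank '[{"x":-0.008,"y":0,"z":0,"wx":0,"wy":0,"wz":0},{"x":-0.018,"y":0,"z":0,"wx":0,"wy":0,"wz":0},{"x":-0.028,"y":0,"z":0,"wx":0,"wy":0,"wz":0},{"x":-0.038,"y":0,"z":0,"wx":0,"wy":0,"wz":0},{"x":-0.048,"y":0,"z":0,"wx":0,"wy":0,"wz":0},{"x":-0.06,"y":0,"z":0,"wx":0,"wy":0,"wz":0},{"x":-0.07,"y":0,"z":0,"wx":0,"wy":0,"wz":0},{"x":-0.07,"y":0,"z":0,"wx":0,"wy":0,"wz":0},{"x":-0.07,"y":0,"z":0,"wx":0,"wy":0,"wz":0},{"x":-0.07,"y":0,"z":0,"wx":0,"wy":0,"wz":0}]'
python3 - <<'E'
from h import *
from plant import ctrl
print(ctrl.state()["eef_pos"])
cv2.imwrite("pics/side3.png",ctrl.grab_frame("side")["color"][:,:,::-1])
f=ctrl.grab_frame("top");cv2.imwrite("pics/top3.png",f["color"][150:310,200:520][:,:,::-1].repeat(2,0).repeat(2,1))
E
```

```text
clock: 8.48
eef_pos: [497.7, -178.6, 101.0]
tcp_rot: [-3.03, 0.819, 0.019]
wrist_force: [-14.5, 7.0, 6.5]
opening: 0.0
gripper_force: 8.1
clock: 9.72
eef_pos: [441.1, -145.8, 101.5]
tcp_rot: [3.032, -0.822, 0.001]
wrist_force: [-1.0, 0.3, -0.4]
opening: -0.3
gripper_force: 0.0
[ 441.12161266 -145.75555587  101.46092699]
```

View pics/side3.png

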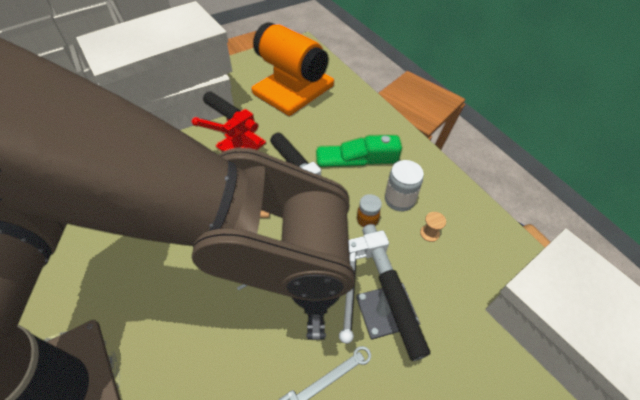

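The long lever's ball is back at (347,337), so it has sprung fully out. I'll lift, cross to the short lever and descend on its outer side.

```bash
python3 -m crank '[{"x":0,"y":0,"z":-0.015,"wx":0,"wy":0,"wz":0},{"x":0,"y":0,"z":-0.055,"wx":0,"wy":0,"wz":0},{"x":0,"y":0,"z":-0.095,"wx":0,"wy":0,"wz":0},{"x":0,"y":0,"z":-0.12,"wx":0,"wy":0,"wz":0},{"x":0,"y":0,"z":-0.13,"wx":0,"wy":0,"wz":0},{"x":0,"y":0,"z":-0.13,"wx":0,"wy":0,"wz":0}]'
python3 -m crank '[{"x":-0.007,"y":-0.013,"z":0,"wx":0,"wy":0,"wz":-0.04},{"x":-0.020,"y":-0.039,"z":0,"wx":0,"wy":0,"wz":-0.124},{"x":-0.034,"y":-0.065,"z":0,"wx":0,"wy":0,"wz":-0.206},{"x":-0.051,"y":-0.098,"z":0,"wx":0,"wy":0,"wz":-0.309},{"x":-0.068,"y":-0.131,"z":0,"wx":0,"wy":0,"wz":-0.412},{"x":-0.086,"y":-0.164,"z":0,"wx":0,"wy":0,"wz":-0.515},{"x":-0.103,"y":-0.196,"z":0,"wx":0,"wy":0,"wz":-0.618},{"x":-0.120,"y":-0.229,"z":0,"wx":0,"wy":0,"wz":-0.72},{"x":-0.132,"y":-0.252,"z":0,"wx":0,"wy":0,"wz":-0.79},{"x":-0.137,"y":-0.262,"z":0,"wx":0,"wy":0,"wz":-0.824},{"x":-0.137,"y":-0.262,"z":0,"wx":0,"wy":0,"wz":-0.824}]'
python3 -m crank '[{"x":0,"y":0,"z":0.015,"wx":0,"wy":0,"wz":0},{"x":0,"y":0,"z":0.045,"wx":0,"wy":0,"wz":0},{"x":0,"y":0,"z":0.08,"wx":0,"wy":0,"wz":0},{"x":0,"y":0,"z":0.11,"wx":0,"wy":0,"wz":0},{"x":0,"y":0,"z":0.13,"wx":0,"wy":0,"wz":0},{"x":0,"y":0,"z":0.13,"wx":0,"wy":0,"wz":0},{"x":0,"y":0,"z":0.13,"wx":0,"wy":0,"wz":0}]'
python3 - <<'E'
from h import *
from plant import ctrl
s=ctrl.state();print(s["eef_pos"],R.from_rotvec(s["tcp_rot"]).as_matrix().round(3).tolist())
f=ctrl.grab_frame("top");cv2.imwrite("pics/top4.png",cv2.resize(f["color"][150:310,200:520][:,:,::-1],None,fx=2,fy=2))
E
```

```text
clock: 10.58
eef_pos: [441.0, -145.6, 232.0]
tcp_rot: [3.032, -0.821, 0.002]
wrist_force: [0.4, -0.0, -0.6]
opening: 0.1
gripper_force: 0.0
clock: 11.95
eef_pos: [454.1, 150.3, 230.4]
tcp_rot: [3.107, 0.464, -0.003]
wrist_force: [0.3, 1.0, 1.0]
opening: -0.3
gripper_force: 0.0
clock: 12.82
eef_pos: [455.2, 149.3, 101.7]
tcp_rot: [3.108, 0.46, 0.001]
wrist_force: [1.7, -0.6, 0.6]
opening: -0.1
gripper_force: 0.0
[455.18185207 149.31461151 101.71536615] [[0.957, 0.29, 0.001], [0.29, -0.957, -0.0], [0.001, 0.0, -1.0]]
```

View pics/top4.png

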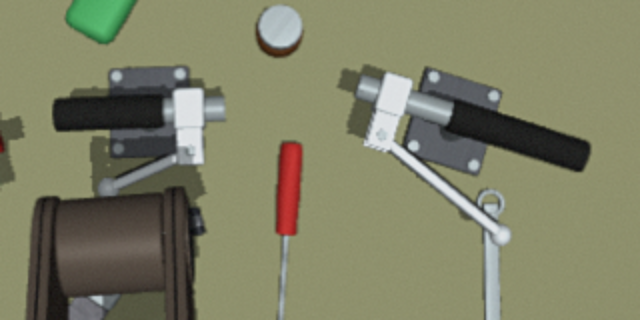

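The long lever is fully out with its ball at (502,236). The short lever is untouched with its ball at (108,187), and the fingers are in front of it. I'll press in gradually.

```bash
python3 -m crank '[{"x":0.008,"y":0,"z":0,"wx":0,"wy":0,"wz":0},{"x":0.016,"y":0,"z":0,"wx":0,"wy":0,"wz":0},{"x":0.024,"y":0,"z":0,"wx":0,"wy":0,"wz":0},{"x":0.03,"y":0,"z":0,"wx":0,"wy":0,"wz":0},{"x":0.036,"y":0,"z":0,"wx":0,"wy":0,"wz":0},{"x":0.042,"y":0,"z":0,"wx":0,"wy":0,"wz":0},{"x":0.046,"y":0,"z":0,"wx":0,"wy":0,"wz":0},{"x":0.05,"y":0,"z":0,"wx":0,"wy":0,"wz":0},{"x":0.05,"y":0,"z":0,"wx":0,"wy":0,"wz":0}]'
python3 -m crank '[{"x":0.002,"y":0,"z":0,"wx":0,"wy":0,"wz":0},{"x":0.004,"y":0,"z":0,"wx":0,"wy":0,"wz":0},{"x":0.006,"y":0,"z":0,"wx":0,"wy":0,"wz":0},{"x":0.006,"y":0,"z":0,"wx":0,"wy":0,"wz":0}]'
python3 -m crank '[{"x":0.001,"y":0,"z":0,"wx":0,"wy":0,"wz":0},{"x":0.002,"y":0,"z":0,"wx":0,"wy":0,"wz":0},{"x":0.002,"y":0,"z":0,"wx":0,"wy":0,"wz":0}]'
python3 -m crank '[{"x":0.001,"y":0,"z":0,"wx":0,"wy":0,"wz":0},{"x":0.002,"y":0,"z":0,"wx":0,"wy":0,"wz":0},{"x":0.002,"y":0,"z":0,"wx":0,"wy":0,"wz":0}]'
```

```text
clock: 14.0
eef_pos: [502.3, 164.5, 101.0]
tcp_rot: [-3.107, -0.461, 0.002]
wrist_force: [-2.5, 1.0, -0.9]
opening: -0.2
gripper_force: 1.0
clock: 14.5
eef_pos: [508.1, 166.3, 101.0]
tcp_rot: [-3.107, -0.461, 0.001]
wrist_force: [-4.3, 1.1, -0.5]
opening: -0.2
gripper_force: 1.7
clock: 14.88
eef_pos: [510.1, 166.7, 101.1]
tcp_rot: [-3.107, -0.461, 0.001]
wrist_force: [-4.1, 2.2, -1.8]
opening: -0.2
gripper_force: 1.9
clock: 15.25
eef_pos: [512.1, 167.2, 101.1]
tcp_rot: [3.108, 0.461, -0.001]
wrist_force: [-4.2, 1.5, -1.4]
opening: 0.0
gripper_force: 2.0
```

```bash
python3 -m crank '[{"x":0.001,"y":0,"z":0,"wx":0,"wy":0,"wz":0},{"x":0.002,"y":0,"z":0,"wx":0,"wy":0,"wz":0},{"x":0.002,"y":0,"z":0,"wx":0,"wy":0,"wz":0}]'
python3 -m crank '[{"x":0.001,"y":0,"z":0,"wx":0,"wy":0,"wz":0},{"x":0.002,"y":0,"z":0,"wx":0,"wy":0,"wz":0},{"x":0.002,"y":0,"z":0,"wx":0,"wy":0,"wz":0}]'
python3 -m crank '[{"x":0.001,"y":0,"z":0,"wx":0,"wy":0,"wz":0},{"x":0.001,"y":0,"z":0,"wx":0,"wy":0,"wz":0}]'
```

```text
clock: 15.62
eef_pos: [513.1, 167.5, 101.1]
tcp_rot: [3.107, 0.462, -0.005]
wrist_force: [-7.9, 0.4, -0.9]
opening: -0.6
gripper_force: 3.5
clock: 16.0
eef_pos: [513.2, 167.5, 101.0]
tcp_rot: [3.106, 0.462, -0.014]
wrist_force: [-12.9, -2.0, 5.1]
opening: -0.1
gripper_force: 6.5
clock: 16.25
eef_pos: [513.2, 167.5, 100.9]
tcp_rot: [3.105, 0.462, -0.019]
wrist_force: [-15.4, -2.3, 6.4]
opening: 0.1
gripper_force: 8.0
```

The TCP has stalled and the force is 15 N, so the short lever is at its stop. I'll let it settle and look once.

```bash
python3 -m crank '[{"x":0,"y":0,"z":0,"wx":0,"wy":0,"wz":0},{"x":0,"y":0,"z":0,"wx":0,"wy":0,"wz":0},{"x":0,"y":0,"z":0,"wx":0,"wy":0,"wz":0},{"x":0,"y":0,"z":0,"wx":0,"wy":0,"wz":0}]'
python3 - <<'E'
from h import *
from plant import ctrl
f=ctrl.grab_frame("top");cv2.imwrite("pics/top5.png",cv2.resize(f["color"][150:310,200:520][:,:,::-1],None,fx=2.5,fy=2.5,interpolation=cv2.INTER_CUBIC))
E
```

```text
clock: 16.75
eef_pos: [513.2, 167.5, 100.9]
tcp_rot: [3.105, 0.462, -0.018]
wrist_force: [-14.9, -2.6, 6.2]
opening: 0.1
gripper_force: 8.0
```

View pics/top5.png

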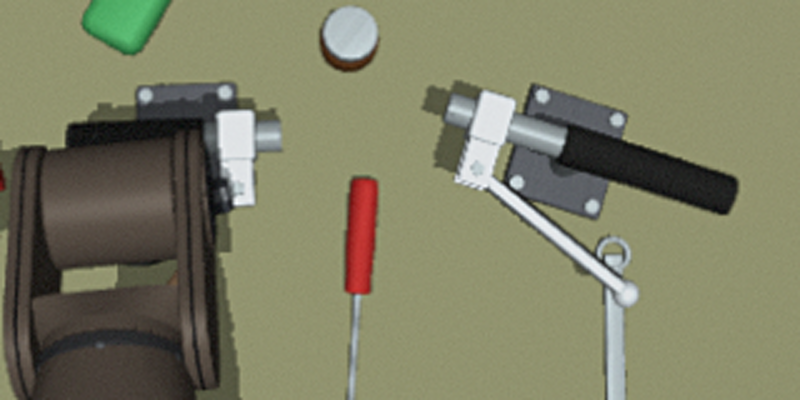

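The long lever is fully out with its ball at (627,293). The stall point fits the short lever's stop to within a millimetre, and the finger load matches the long lever's, so I'm handing in.

```bash
python3 -c "
from plant import ctrl
print(ctrl.sign_off())"
```

```text
the job is handed in; nothing more can be done
None
```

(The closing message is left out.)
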